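Snug the lamp's clamp collar, then turn up the dimmer inside it

ROBOT

A 6-joint arm with a two-finger parallel gripper is mounted at the origin on the work surface. World frame = base frame: x ahead of the robot, y to its left, z up, the work surface at z = 0. Lengths are in mm, angles in rad, forces in N, time in s.
With the tool pointing down it reaches from about 400 to 925 mm from the base axis. Payload 12.5 kg.
Tool frame: the origin (TCP) lies between the finger pads; the fingertips stand 25 mm ahead of it and the grasp point (between the pads) lies 6 mm ahead of it; z points along the fingers, y is the line along which they close (so a half turn about z gives the same grasp; the last joint's range is limited). The gripper opens to 95 mm and grips with 3 to 60 N. Pads are 20 mm wide; open, the fingers measure 119 mm over their backs; the gripper's body (75 mm by 180 mm) begins 59 mm behind the grasp point.
Start: joints at [1.125, 0.491, 1.559, -0, 1.092, -0.106], TCP at [208.295, 589.285, 239.661] pointing down, gripper open.
Joint ranges: [-3.1, 3.1], [-0.84, 2.19], [0.05, 2.79], [-1.13, 4.28], [0.06, 2.93], [-2.69, 2.69]. Speed limits (rad/s): [2.22, 2.22, 2.79, 3.14, 3.14, 3.14].

INTERFACE

Orientations are given as [roll, pitch, yaw] about the fixed x, y, z axes, in that order (R = Rz(yaw) Ry(pitch) Rx(roll)).
In Python, from cell import state, read_camera, job_done, cut_out gives the robot as it stands. The module is installed in compiled form; this text tells all that it offers.
- The arm moves only by the tool jog_arm, never from a script. Its argument "motion" is a list of rows, each a list of 2 entries, a list of its own where there are three numbers: the shift along the tool's x, y, z in mm, then the turn about the tool's z in rad. A call has 1 to 5 rows; each row is the pose to reach, as a shift and turn from the pose commanded when the call began, along the tool's axes at that moment; what a row does not reach only later rows make up. A row lasts 1/10 s, in which the tool goes at most 50 mm and 8.59 degrees, less where a joint would pass 70% of its speed; a pose out of reach is approached as far as the arm can. A call with a gripper value outside its range is refused whole. "grip" is the closure, from 0 (fully open) to 1 (shut), set as the call begins (left out, the last holds). The fingers move at their own pace and stop on an object; the grip force is fixed at half the most. Time passes only in rows, so rows that repeat a pose let the fingers close. It gives the time, the measured TCP pose, the force, the opening and the grip force at its end, in the units of the state.
- state(): the state, without advancing time (a new reading comes with each control period).
- read_camera(name): name is "scene" or "top"; returns a dict with "img" (420x560x3 uint8, blue, green, red), "vertical_fov" (degrees; the focal length in pixels is half the picture's height over the tangent of half this angle, whatever the lens; pixels are square), "cx", "cy" (the principal point, pixels), "extrinsics" (4x4, takes a point from camera to world coordinates). Camera axes: x right, y up, looking along -z (the intrinsics and any distortion apply to the point x, -y, -z); pixel columns grow to the right and rows downward; lengths in mm; the calibration is good to about 2 mm. A picture is of the moment at which its call begins. There is no depth.
- job_done(): hands the job in; it is judged then, once.
Trained networks look in a picture, given as the dict that the camera call returned (one of the last four; its "shot" number tells which), for a name from the list of things; names that differ only in an ending like _2 or _b are one class to them, and where a whole thing is asked for, a point or a joint stands for the part that bears it (a point fixed in the world has none). Each returns a list of dicts, best first, with "p" (0 to 1); they miss things now and then, are a little off and sometimes report something else, mostly with a low value. They report only what shows in the picture. A call takes as long as a camera call.
- cut_out(name, picture): "region" (420x560 bool, what is visible of it) and "box" ([left, top, right, bottom] in pixels, round what is visible of it).
The state is a dict: "t": time; "joints": joint angles; "qvel": joint speeds; "tau": joint torques, N m; "eef_pos": TCP position; "tcp_rot": TCP orientation; "ft_force": force on the tool from outside, world axes, zero at the start; "moment": the same for the moment, N m; "opening": opening from 0.0 (shut) to 1.0 (fully open); "grip_force": force on a finger pad.
Only numpy, scipy, OpenCV 4.12 (cv2) and the standard library are available. Lean on these libraries where they do the work, as an engineer would, in place of code of your own. Each camera call takes 0.05 s, during which the arm holds its last target. There are 200 camera calls.

TASK

Turn the lamp's clamp collar (the wide outer ring of the two knobs on one axis) clockwise until the clamp grips the packing on the shelf riser snugly, with about 22 N, without turning the dimmer knob in its middle and without ever crushing the packing. Then turn the dimmer clockwise all the way up to its stop, leaving the collar alone so that the clamp stays just as snug, and let go. Do not disturb the other things lying about.

Things in the scene. Friction and masses are not known exactly. Their poses are not given: they have to be found in the camera images.
- lamp: Clamp-on reading lamp; its steel C-frame grips the riser's far edge and never moves. Origin on the crate top (z = 0) straight below the upright axis shared by its two knobs; own z up. Frame spine at own +x, 46 to 60 mm from the axis; frame arm's top 138 mm up. Gooseneck and shade rise to 340 mm at its own +x +y side, 110 mm or more from the axis.
- riser: Wooden shelf riser, fixed, 170 x 300 x 90 mm (x, y, height), its far edge in the lamp's clamp; origin at the centre of its underside on the crate top. On its board (top 90 mm up), under the pad, lies a cork packing piece whose top is 94 to 99 mm above the crate top: its thickness is not known beforehand.
- collar_axis (a point): Centre of the clamp collar, on the axis, 167 mm above the crate top. The collar is a ribbed black ring 52 mm across, 22 mm high, from 156 to 178 mm up, with 18 mm free height beneath it round a 22 mm thick sleeve. Grip it across with the fingers astride the dimmer. It stays at this height as it turns; clockwise from above tightens.
- screw_sleeve (a point): On the axis 147 mm up: the screw sleeve that the collar drives, through a rubber bush of 1.2 N m per rad (the collar springs back by that twist when let go; the screw stays). Each rad of screw drives the pad down 5 mm. Free turning takes 0.20 N m; once the pad bears on the packing the clamp force grows 50 N per rad of screw and each newton adds 0.005 N m: 0.31 N m at 22 N.
- clamp_pad: Rubber clamp pad on a stiff spring under the frame arm, 24 mm across, 8 mm thick; origin at the centre of its underside, on the axis, 101.5 mm above the crate top at the start. It presses on the packing: a clamp force of 12 to 36 N is snug, above 50 N the packing is crushed.
- dimmer_grip (a point): Middle of the dimmer's grip bar, on the axis, 195.5 mm above the crate top. The dimmer is a grey knob on top of the collar that turns independently: a foot disc 30 mm across, 178 to 184 mm up, and on it an upright bar 30 mm long (this point's x), 12 mm wide (its y), up to 208 mm above the crate top. Pinch it across the 12 mm.
- dimmer_mark (a point): Point at the marked end of the dimmer's bar, on its top: 15 mm from the axis along the dimmer's x, 208 mm above the crate top.
- dimmer (a joint): Angle of the dimmer, rad; grows clockwise seen from above, from 0 (off) to its hard stop at 2.6 (full). Starts anywhere from 1.2 to 1.8. Turns with 0.05 N m of friction and stays where it is left.
- jar: cobalt glass jar with a cork stopper, 50 mm across, 64 mm high, standing on the riser; origin at the centre of its underside; not to be moved
- clipper: folding steel nail clipper, 60 x 12 x 12 mm, lying on the riser; origin at the centre of its underside; not to be moved
- brush_holder: beige plastic toothbrush holder (a cup), 68 mm across, 95 mm high; origin at the centre of its underside; not to be moved
- red_box: red wooden box with a sliding lid, 120 x 70 x 49 mm; origin at the centre of its underside; not to be moved
- book: paperback, 135 x 195 x 22 mm, lying flat; origin at the centre of its underside; not to be moved
- mug: white mug, 78 mm across, 90 mm high, handle to its +y; origin at the centre of its underside; not to be moved

How it is judged:
By the outcome, as a careful person would: the job done as asked, in the order asked, and still so for the second after the job is handed in, with the robot touching nothing.
It also fails if it takes over 67 s, if anything falls off the work surface, if the arm or the gripper's body presses on something with over 40 N, if the wrist force passes 120 N, or if a joint passes its speed limit or range.

## Working session

There is one attempt and no reset: what is moved stays moved. The work goes in short steps, Python scripts to look and compute and a tool call to move; the robot and the scene stay as the last step left them, time stands still between calls to the robot, and variables do not carry over. Pictures are saved under pics/ and viewed, at most 10 in all, crops included, and the job is handed in when it is done.

Besides the shell and the picture viewer there is one more tool, called after "Emit:" as a command line: name --argument value ..., lists and objects as JSON in quotes. jog_arm: Moves the arm, as the interface text tells. Its arguments: {"type":"object","properties":{"motion":{"type":"array"},"grip":{"type":"number"}},"required":["motion"]}

```bash
mkdir -p pics; cat > h.py <<'E'
import numpy as np, cv2
from cell import state, read_camera, job_done, cut_out
def f_of(p): return p["img"].shape[0]/2/np.tan(np.radians(p["vertical_fov"])/2)
def ray(p,u,v):
    f=f_of(p);E=np.array(p["extrinsics"]);d=E[:3,:3]@np.array([(u-p["cx"])/f,-(v-p["cy"])/f,-1]);return E[:3,3],d
def at_z(p,u,v,z):
    o,d=ray(p,u,v);return o+d*(z-o[2])/d[2]
def proj(p,X):
    E=np.array(p["extrinsics"]);c=E[:3,:3].T@(np.array(X)-E[:3,3]);f=f_of(p);return p["cx"]+f*c[0]/-c[2],p["cy"]-f*c[1]/-c[2]
E
python3 - <<'E'
from h import *
s=state();print({k:np.round(v,3).tolist() for k,v in s.items()})
for n in("scene","top"):
    p=read_camera(n);cv2.imwrite(f"pics/{n}0.png",p["img"]);print(n,p.keys(),p["vertical_fov"],p["cx"],p["cy"],np.round(p["extrinsics"],3).tolist())
    for o in("lamp","riser","collar_axis","dimmer","clamp_pad","jar","clipper","brush_holder","red_box","book","mug"):
        for r in cut_out(o,p)[:2]:
            v,u=np.nonzero(r["region"]);print(o,round(r["p"],2),r["box"],u.mean().round(1),v.mean().round(1))
E
```

```text
{'t': 0.0, 'joints': [1.125, 0.492, 1.559, 0.0, 1.092, -0.106], 'qvel': [-0.001, -0.002, -0.001, 0.001, 0.001, 0.001], 'tau': [-0.002, -61.263, -25.818, 0.069, 0.048, -0.0], 'eef_pos': [208.167, 589.066, 239.042], 'tcp_rot': [-3.14, -0.0, 2.802], 'ft_force': [-0.057, 0.38, 0.382], 'moment': [0.018, 0.031, -0.011], 'grip_force': 0.0, 'opening': 1.002}
scene dict_keys(['img', 'vertical_fov', 'cx', 'cy', 'extrinsics', 'shot']) 46.016460319076025 277.7001235999912 202.2419250470492 [[-0.415, -0.771, 0.483, 1196.504], [0.909, -0.361, 0.207, 299.74], [0.015, 0.525, 0.851, 1395.312], [0.0, 0.0, 0.0, 1.0]]
lamp 0.97 [243.8, 218.1, 329.5, 287.4] 285.9 254.7
riser 0.55 [222.5, 192.6, 333.5, 285.6] 273.1 230.0
collar_axis 0.81 [245.2, 220.5, 329.7, 284.4] 286.1 255.6
dimmer 0.48 [254.7, 218.2, 265.3, 228.9] 258.0 223.0
jar 0.79 [309.4, 223.3, 325.2, 245.4] 316.8 233.8
clipper 0.51 [249.4, 203.4, 264.9, 215.1] 256.5 207.0
brush_holder 0.67 [423.6, 225.5, 456.1, 259.6] 441.1 244.0
brush_holder 0.53 [255.0, 203.0, 262.5, 214.1] 257.1 206.7
red_box 0.6 [393.0, 285.3, 439.2, 330.4] 417.7 304.9
book 
[... 235 characters left out ...]
0.998, -0.055, 415.543], [-1.0, -0.002, -0.002, 2.088], [-0.002, 0.055, 0.998, 1552.285], [0.0, 0.0, 0.0, 1.0]]
lamp 0.64 [214.9, 125.5, 293.4, 187.3] 247.9 154.0
collar_axis 0.86 [216.6, 129.7, 299.4, 187.3] 252.5 153.6
collar_axis 0.6 [390.8, 169.1, 426.0, 189.1] 406.7 179.4
dimmer 0.71 [302.3, 202.3, 306.4, 213.5] 302.0 207.6
dimmer 0.6 [286.0, 173.5, 293.0, 182.5] 287.7 177.6
jar 0.51 [236.9, 192.7, 250.6, 206.6] 244.6 200.5
brush_holder 0.81 [139.8, 239.1, 163.7, 252.7] 151.1 245.3
red_box 0.63 [141.2, 172.0, 171.0, 210.7] 156.9 191.5
red_box 0.23 [238.6, 193.3, 250.4, 206.1] 244.7 200.4
book 0.65 [391.2, 220.6, 443.4, 260.0] 416.1 240.6
mug 0.73 [388.4, 167.5, 425.0, 190.7] 407.1 179.4
```

View pics/top0.png

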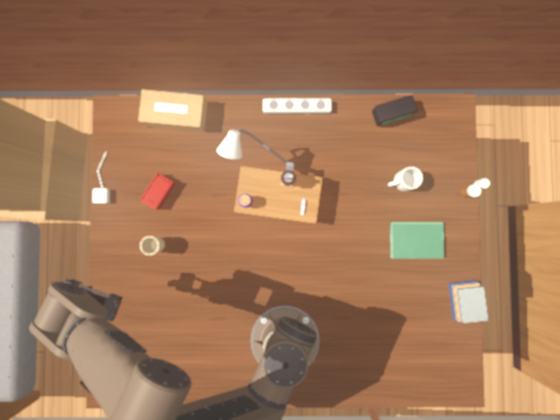

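View pics/scene0.png

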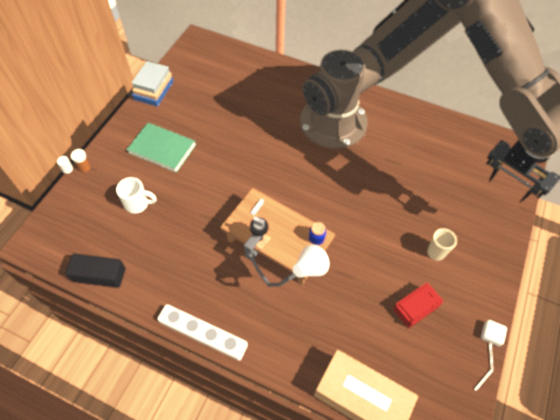

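The top view shows the knobs at about (288,177), and the scene view shows them at about (259,226). The jar is at (245,200) and the clipper at (304,206) in the top view. I'll zoom in next.

```bash
python3 - <<'E'
from h import *
P={n:read_camera(n) for n in("scene","top")}
a=P["top"]["img"][155:205,260:320];b=P["scene"]["img"][200:260,235:295]
a=cv2.resize(a,(396,330),interpolation=cv2.INTER_CUBIC);b=cv2.resize(b,(390,390),interpolation=cv2.INTER_CUBIC)
c=np.zeros((390,790,3),np.uint8);c[:330,:396]=a;c[:,400:790]=b;cv2.imwrite("pics/z1.png",c)
# triangulate
o1,d1=ray(P["top"],288.3,176.8);o2,d2=ray(P["scene"],259.3,225.5)
for z in(178,208): print(z,at_z(P["top"],288.3,176.8,z).round(1),at_z(P["scene"],259.3,225.5,z).round(1))
E
```

```text
178 [598.4 -13.7 178. ] [597.7 -10.9 178. ]
208 [594.4 -13.4 208. ] [612.4  -3.2 208. ]
```

View pics/z1.png

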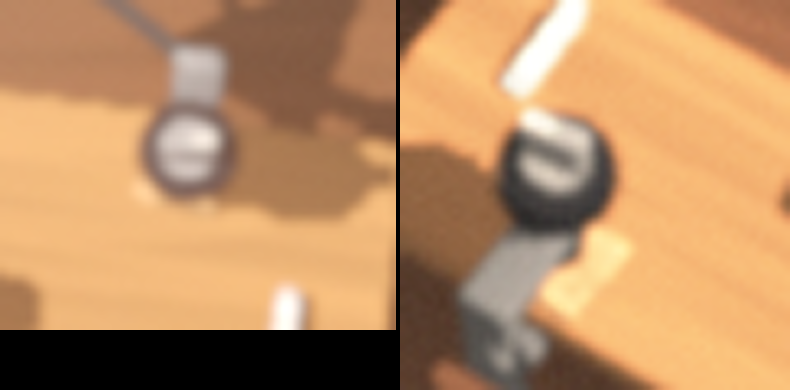

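The bar lies roughly along world y and the collar axis is near (596, -13). The tool's current yaw already suits the collar turn, since j6 would start at about -1.25. I'm moving in now, keeping clear of the shade.

Emit:
jog_arm --motion '[[[-34,-33.5,-4],0],[[-68,-67,-8],0],[[-102,-100.5,-12],0],[[-136,-134,-16],0],[[-170,-167.5,-20],0]]' --grip 0

```text
t: 1.8
eef_pos: [313.2, 373.0, 259.9]
tcp_rot: [3.141, 0.0, 2.802]
ft_force: [0.3, 0.6, -0.9]
opening: 1.0
grip_force: 0.0
```

Emit:
jog_arm --motion '[[[-34,-33.5,-4],0],[[-68,-67,-8],0],[[-102,-100.5,-12],0],[[-136,-134,-16],0],[[-170,-167.5,-20],0]]'

```text
t: 2.3
eef_pos: [417.7, 158.3, 280.1]
tcp_rot: [3.141, 0.001, 2.802]
ft_force: [0.9, 0.9, 0.1]
opening: 0.997
grip_force: 0.0
```

Emit:
jog_arm --motion '[[[-34,-33.5,-4],0],[[-68,-67,-8],0],[[-102,-100.5,-12],0],[[-136,-134,-16],0],[[-136,-134,-16],0]]'

```text
t: 2.8
eef_pos: [502.8, -15.8, 295.8]
tcp_rot: [-3.141, 0.002, 2.797]
ft_force: [-0.3, 0.3, 0.9]
opening: 1.0
grip_force: 0.0
```

Emit:
jog_arm --motion '[[[-43,17,20],0],[[-86.5,34,40],0],[[-86.5,34,50],0],[[-86.5,34,50],0]]'

```text
t: 3.2
eef_pos: [593.1, -7.7, 243.4]
tcp_rot: [-3.141, -0.004, 2.802]
ft_force: [-0.4, -0.4, -0.0]
opening: 1.002
grip_force: 0.0
```

```bash
python3 - <<'E'
from h import *
s=state();print(s["eef_pos"],s["moment"],s["joints"])
p=read_camera("scene");c=cv2.resize(p["img"][180:260,215:305],(720,560)[:2] if 0 else (630,560),interpolation=cv2.INTER_CUBIC)
# predicted projections: collar centre & fingertips
for X in((596,-13,178),(596,-13,208),np.array(s["eef_pos"])-[0,0,25]):
    u,v=proj(p,X);cv2.circle(c,(int((u-215)*7),int((v-180)*7)),3,(0,0,255),-1)
t=np.linspace(0,2*np.pi,60)
for q in t:
    u,v=proj(p,(596+26*np.cos(q),-13+26*np.sin(q),178));cv2.circle(c,(int((u-215)*7+3),int((v-180)*7+3)),1,(0,255,0),-1)
cv2.imwrite("pics/z2.png",c)
E
```

```text
[593.05328446  -7.71457056 243.41266054] [ 0.01592699  0.02597172 -0.02705044] [-1.24409900e-01  4.43105669e-01  1.63265534e+00  1.68888678e-04
  1.06994300e+00 -1.35602034e+00]
```

View pics/z2.png

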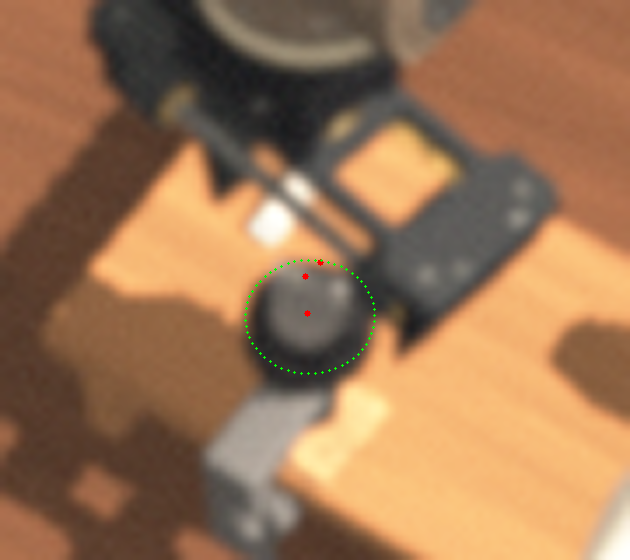

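```bash
python3 - <<'E'
from h import *
t=np.linspace(0,2*np.pi,60)
def score(p,g,x,y):
    S=8
    def hull(r,z0,z1):
        pts=np.array([proj(p,(x+r*np.cos(q),y+r*np.sin(q),z)) for z in(z0,z1) for q in t])
        m=np.zeros_like(g,np.uint8);cv2.fillConvexPoly(m,cv2.convexHull(((pts-off)*S).astype(np.int32)),1);return m>0
    a=hull(26,156,178);o=hull(34,150,184)&~a;i=a&~hull(17,178,208)
    return np.median(g[o])-g[i].mean()+0.0, (g[o].mean()-g[i].mean())
for n,box in(("top",(265,155,312,200)),("scene",(238,200,282,250))):
    p=read_camera(n);im=cv2.imread(f"pics/{n}0.png");off=np.array(box[:2])-0.0
    g=cv2.resize(im[box[1]:box[3],box[0]:box[2]],None,fx=8,fy=8,interpolation=cv2.INTER_CUBIC).max(2).astype(float)
    L=[(score(p,g,x,y)[1],x,y) for x in range(586,606) for y in range(-24,0)]
    L.sort(reverse=True);print(n,[tuple(np.round(l,1).tolist()) for l in L[:6]])
E
```

```text
top [(50.2, 595.0, -15.0), (50.0, 595.0, -16.0), (49.8, 596.0, -15.0), (49.4, 596.0, -16.0), (49.2, 594.0, -15.0), (49.0, 594.0, -16.0)]
scene [(120.9, 597.0, -13.0), (120.9, 596.0, -13.0), (120.5, 597.0, -12.0), (120.4, 596.0, -12.0), (119.9, 598.0, -12.0), (119.8, 598.0, -13.0)]
```

The axis estimate is about (596, -14), and both cameras agree within 2 mm. I'll correct laterally, then descend astride.

Emit:
jog_arm --motion '[[[-5,-5,0],0],[[-5,-5,25],0],[[-5,-5,50],0],[[-5,-5,68],0],[[-5,-5,68],0]]'

```text
t: 3.85
eef_pos: [595.8, -15.0, 176.6]
tcp_rot: [-3.141, -0.002, 2.802]
ft_force: [-0.4, 1.2, -0.1]
opening: 1.001
grip_force: 0.0
```

```bash
python3 - <<'E'
from h import *
s=state();print(s["eef_pos"],s["moment"],s["ft_force"])
E
```

```text
[595.80553289 -14.97680113 176.58839597] [-0.01161257 -0.01310143  0.01778368] [-0.38298964  1.17349005 -0.09464148]
```

Emit:
jog_arm --motion '[[[0,0,2],0],[[0,0,2],0],[[0,0,2],0],[[0,0,2],0],[[0,0,2],0]]' --grip 1

```text
t: 4.35
eef_pos: [596.8, -14.7, 176.1]
tcp_rot: [3.141, 0.001, 2.802]
ft_force: [0.4, 0.3, 0.0]
opening: 0.637
grip_force: 0.0
```

Emit:
jog_arm --motion '[[[0,0,0],0],[[0,0,0],0],[[0,0,0],0]]'

```text
t: 4.65
eef_pos: [597.1, -14.0, 176.0]
tcp_rot: [3.14, 0.001, 2.802]
ft_force: [1.2, 5.2, 2.5]
opening: 0.543
grip_force: 30.0
```

```bash
cat > st.py <<'E'
from h import *
s=state();print({k:np.round(s[k],3).tolist() for k in("t","joints","eef_pos","tcp_rot","ft_force","moment","opening","grip_force")})
E
python3 st.py
```

```text
{'t': 4.65, 'joints': [-0.135, 0.521, 1.699, 0.001, 0.92, -1.366], 'eef_pos': [597.064, -14.018, 175.995], 'tcp_rot': [3.14, 0.001, 2.802], 'ft_force': [1.162, 5.208, 2.461], 'moment': [0.827, -0.193, -0.032], 'opening': 0.543, 'grip_force': 30.0}
```

Emit:
jog_arm --motion '[[[0,0,0],0.06],[[0,0,0],0.12],[[0,0,0],0.18],[[0,0,0],0.24],[[0,0,0],0.3]]'

```text
t: 5.15
eef_pos: [597.0, -14.1, 176.0]
tcp_rot: [3.14, 0.0, 2.5]
ft_force: [0.3, 4.5, 2.4]
opening: 0.54
grip_force: 30.0
```

```bash
python3 st.py
```

```text
{'t': 5.15, 'joints': [-0.135, 0.521, 1.699, 0.001, 0.921, -1.064], 'eef_pos': [597.012, -14.11, 175.985], 'tcp_rot': [3.14, 0.0, 2.5], 'ft_force': [0.341, 4.547, 2.448], 'moment': [0.649, -0.112, 0.219], 'opening': 0.54, 'grip_force': 29.999}
```

Emit:
jog_arm --motion '[[[0,0,0],0.05],[[0,0,0],0.1],[[0,0,0],0.15],[[0,0,0],0.2]]'

```text
t: 5.55
eef_pos: [596.9, -14.1, 176.0]
tcp_rot: [3.141, 0.0, 2.3]
ft_force: [-0.1, 4.3, 2.6]
opening: 0.543
grip_force: 30.0
```

```bash
python3 st.py
```

```text
{'t': 5.55, 'joints': [-0.135, 0.521, 1.699, 0.001, 0.921, -0.865], 'eef_pos': [596.932, -14.146, 175.976], 'tcp_rot': [3.141, 0.0, 2.3], 'ft_force': [-0.107, 4.271, 2.582], 'moment': [0.589, -0.017, 0.146], 'opening': 0.543, 'grip_force': 29.999}
```

Emit:
jog_arm --motion '[[[0,0,0],0.05],[[0,0,0],0.1],[[0,0,0],0.1],[[0,0,0],0.1]]'

```text
t: 5.95
eef_pos: [596.9, -14.2, 176.0]
tcp_rot: [3.141, -0.0, 2.203]
ft_force: [0.3, 5.7, 4.8]
opening: 0.542
grip_force: 30.0
```

```bash
python3 st.py
```

```text
{'t': 5.95, 'joints': [-0.135, 0.521, 1.699, 0.001, 0.921, -0.768], 'eef_pos': [596.901, -14.238, 175.961], 'tcp_rot': [3.141, -0.0, 2.203], 'ft_force': [0.305, 5.672, 4.771], 'moment': [0.909, -0.006, 0.149], 'opening': 0.542, 'grip_force': 30.001}
```

```bash
cat > av.py <<'E'
from h import *
M=[]
for i in range(10):
    read_camera("top");s=state();M.append(np.r_[s["moment"],s["ft_force"]])
M=np.array(M);print(s["t"],np.round(s["tcp_rot"],3),np.round(s["eef_pos"],1),"M",M.mean(0).round(3),"sd",M.std(0)[2].round(3))
E
python3 av.py
```

```text
6.45 [ 3.141 -0.     2.204] [596.9 -14.2 175.9] M [ 8.970e-01 -3.000e-03  1.780e-01  6.510e-01  5.533e+00  4.337e+00] sd 0.033
```

Emit:
jog_arm --motion '[[[0,0,0],0.05],[[0,0,0],0.1],[[0,0,0],0.15],[[0,0,0],0.2],[[0,0,0],0.2]]'

```text
t: 6.95
eef_pos: [596.8, -14.3, 176.0]
tcp_rot: [3.141, -0.0, 2.002]
ft_force: [0.5, 6.0, 4.5]
opening: 0.539
grip_force: 30.0
```

```bash
python3 av.py
```

```text
7.45 [ 3.141 -0.     2.004] [596.8 -14.3 175.9] M [0.83  0.105 0.189 0.262 5.346 4.23 ] sd 0.037
```

Emit:
jog_arm --motion '[[[0,0,0],0.05],[[0,0,0],0.1],[[0,0,0],0.15],[[0,0,0],0.2],[[0,0,0],0.2]]'

```text
t: 7.95
eef_pos: [596.7, -14.3, 175.9]
tcp_rot: [3.141, -0.001, 1.802]
ft_force: [-0.5, 4.9, 4.1]
opening: 0.538
grip_force: 30.0
```

```bash
python3 av.py
```

```text
8.45 [ 3.141e+00 -1.000e-03  1.804e+00] [596.7 -14.3 175.9] M [ 0.818  0.205  0.171 -0.375  5.301  4.806] sd 0.035
```

Emit:
jog_arm --motion '[[[0,0,0],0.05],[[0,0,0],0.1],[[0,0,0],0.15],[[0,0,0],0.2],[[0,0,0],0.2]]'

```text
t: 8.95
eef_pos: [596.6, -14.3, 175.9]
tcp_rot: [3.142, -0.001, 1.602]
ft_force: [-1.0, 5.3, 5.0]
opening: 0.541
grip_force: 30.0
```

```bash
python3 av.py
```

```text
9.45 [ 3.142e+00 -1.000e-03  1.604e+00] [596.6 -14.3 175.9] M [ 0.831  0.323  0.177 -0.855  5.013  5.246] sd 0.034
```

Emit:
jog_arm --motion '[[[0,0,0],0.05],[[0,0,0],0.1],[[0,0,0],0.15],[[0,0,0],0.2],[[0,0,0],0.2]]'

```text
t: 9.95
eef_pos: [596.6, -14.2, 175.9]
tcp_rot: [-3.141, -0.001, 1.402]
ft_force: [-2.1, 5.0, 5.1]
opening: 0.542
grip_force: 30.0
```

```bash
python3 av.py
```

```text
10.45 [-3.141e+00 -1.000e-03  1.404e+00] [596.6 -14.2 175.9] M [ 0.853  0.434  0.231 -1.315  5.042  5.666] sd 0.018
```

Emit:
jog_arm --motion '[[[0,0,0],0.05],[[0,0,0],0.1],[[0,0,0],0.15],[[0,0,0],0.15]]'

```text
t: 10.85
eef_pos: [596.5, -14.2, 175.9]
tcp_rot: [-3.141, -0.001, 1.252]
ft_force: [-1.7, 4.7, 5.0]
opening: 0.542
grip_force: 30.0
```

```bash
sed -i 's/range(10)/range(16)/' av.py; python3 av.py
```

```text
11.65 [-3.141e+00 -1.000e-03  1.254e+00] [596.5 -14.2 175.9] M [ 0.899  0.502  0.261 -1.57   5.235  5.529] sd 0.02
```

Emit:
jog_arm --motion '[[[0,0,0],0.05],[[0,0,0],0.1],[[0,0,0],0.15],[[0,0,0],0.15]]'

```text
t: 12.05
eef_pos: [596.4, -14.2, 175.9]
tcp_rot: [-3.141, -0.0, 1.102]
ft_force: [-1.8, 4.9, 5.6]
opening: 0.543
grip_force: 30.0
```

```bash
python3 av.py
```

```text
12.85 [-3.141 -0.     1.104] [596.4 -14.2 175.9] M [ 0.963  0.559  0.288 -1.631  5.401  5.739] sd 0.029
```

Torque is 0.288 N m, about 0.109 above the free level, which works out to roughly 22 N. I'll relax the bush twist, open, lift and retreat for a look at the dimmer.

Emit:
jog_arm --motion '[[[0,0,0],-0.05],[[0,0,0],-0.1],[[0,0,0],-0.16],[[0,0,0],-0.22],[[0,0,0],-0.22]]'

```text
t: 13.35
eef_pos: [596.5, -14.2, 176.0]
tcp_rot: [-3.141, -0.001, 1.325]
ft_force: [-0.4, 5.6, 5.2]
opening: 0.539
grip_force: 30.0
```

Emit:
jog_arm --motion '[[[0,0,0],0],[[0,0,0],0],[[0,0,0],0],[[0,0,0],0],[[0,0,0],0]]' --grip 0

```text
t: 13.85
eef_pos: [596.7, -14.8, 175.5]
tcp_rot: [-3.141, 0.0, 1.322]
ft_force: [0.5, 0.1, 0.8]
opening: 0.903
grip_force: 0.0
```

Emit:
jog_arm --motion '[[[0,0,0],0],[[0,0,-30],0],[[0,0,-75],0],[[-12,-48,-85],0],[[-24,-95,-90],0]]'

```text
t: 14.35
eef_pos: [498.2, -14.6, 266.6]
tcp_rot: [3.139, -0.0, 1.322]
ft_force: [0.1, 0.6, 0.2]
opening: 0.996
grip_force: 0.0
```

Emit:
jog_arm --motion '[[[-12,-48,0],0],[[-24,-95,0],0],[[-24,-95,0],0]]'

```text
t: 14.65
eef_pos: [395.7, -13.8, 265.7]
tcp_rot: [-3.14, 0.0, 1.322]
ft_force: [1.1, 0.0, -0.5]
opening: 0.999
grip_force: 0.0
```

```bash
python3 st.py; python3 - <<'E'
from h import *
P={n:read_camera(n) for n in("scene","top")}
c=np.zeros((400,800,3),np.uint8)
for k,(n,u,v) in enumerate((("top",288,177),("scene",259,224))):
    c[:,400*k:400*k+400]=cv2.resize(P[n]["img"][v-12:v+13,u-12:u+13],(400,400),interpolation=cv2.INTER_CUBIC)
cv2.imwrite("pics/z3.png",c)
E
```

```text
{'t': 14.65, 'joints': [-0.202, 0.128, 2.038, -0.0, 0.977, 0.047], 'eef_pos': [395.74, -13.793, 265.734], 'tcp_rot': [-3.14, 0.0, 1.322], 'ft_force': [1.088, 0.043, -0.459], 'moment': [-0.126, 0.049, -0.02], 'opening': 0.999, 'grip_force': 0.0}
```

View pics/z3.png

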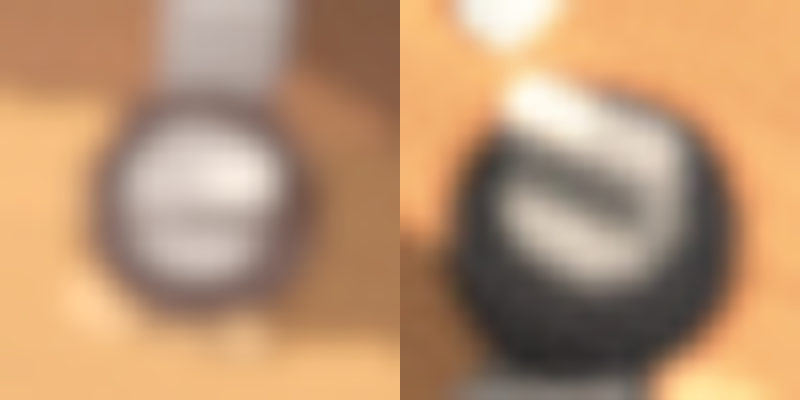

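The bar lies along world y within about 5°, and the collar grip put the axis at (596.6, -14.3). I'll return above it with yaw ≈ π/2 and descend to pinch.

Emit:
jog_arm --motion '[[[12,47.5,0],-0.05],[[24.5,95,0],-0.1],[[36.5,142.5,0],-0.15],[[48.5,190,0],-0.2],[[48.5,190,0],-0.25]]'

```text
t: 15.25
eef_pos: [602.3, -14.4, 263.6]
tcp_rot: [3.141, -0.0, 1.574]
ft_force: [-1.1, -0.5, -0.4]
opening: 1.002
grip_force: 0.0
```

Emit:
jog_arm --motion '[[[0,0,20],0],[[0,0,40],0],[[0,0,52],0],[[0,0,52],0]]'

```text
t: 15.65
eef_pos: [597.0, -14.1, 211.7]
tcp_rot: [-3.139, -0.0, 1.572]
ft_force: [-0.5, -0.3, 1.0]
opening: 1.002
grip_force: 0.0
```

Emit:
jog_arm --motion '[[[0,0,-1],0],[[0,0,-1],0],[[0,0,-1],0],[[0,0,-1],0],[[0,0,-1],0]]' --grip 1

```text
t: 16.15
eef_pos: [596.9, -14.2, 215.0]
tcp_rot: [3.141, 0.0, 1.572]
ft_force: [-0.4, -0.3, -0.3]
opening: 0.636
grip_force: 0.0
```

Emit:
jog_arm --motion '[[[0,0,0],0],[[0,0,0],0],[[0,0,0],0],[[0,0,0],0],[[0,0,0],0]]'

```text
t: 16.65
eef_pos: [596.8, -14.2, 214.6]
tcp_rot: [3.142, -0.0, 1.572]
ft_force: [0.4, -0.2, -0.4]
opening: 0.216
grip_force: 0.0
```

Emit:
jog_arm --motion '[[[0,0,0],0],[[0,0,0],0],[[0,0,0],0]]'

```text
t: 16.95
eef_pos: [596.7, -14.2, 214.6]
tcp_rot: [-3.141, -0.0, 1.572]
ft_force: [-0.8, 0.0, 2.1]
opening: 0.122
grip_force: 30.0
```

```bash
sed -i 's/range(16)/range(4)/' av.py;python3 av.py
```

```text
17.15 [-3.141 -0.     1.572] [596.7 -14.2 214.6] M [-0.12   0.253 -0.038 -0.976  0.362  0.435] sd 0.029
```

Emit:
jog_arm --motion '[[[0,0,0],0.1],[[0,0,0],0.2],[[0,0,0],0.3],[[0,0,0],0.4],[[0,0,0],0.5]]'

```text
t: 17.65
eef_pos: [596.5, -14.1, 214.6]
tcp_rot: [-3.141, 0.0, 1.068]
ft_force: [-2.9, -0.0, 1.6]
opening: 0.123
grip_force: 30.0
```

```bash
python3 av.py
```

```text
17.85 [-3.141  0.     1.075] [596.5 -14.1 214.6] M [-0.046  0.725 -0.033 -3.351 -0.234  1.692] sd 0.013
```

Emit:
jog_arm --motion '[[[0,0,0],0.08],[[0,0,0],0.16],[[0,0,0],0.24],[[0,0,0],0.24]]'

```text
t: 18.25
eef_pos: [596.4, -14.1, 214.6]
tcp_rot: [-3.141, 0.0, 0.833]
ft_force: [-5.3, 0.7, 2.8]
opening: 0.123
grip_force: 30.0
```

```bash
python3 av.py
```

```text
18.45 [-3.141  0.     0.836] [596.4 -14.1 214.6] M [ 0.059  1.068 -0.057 -5.035  0.897  2.534] sd 0.006
```

Emit:
jog_arm --motion '[[[-0.3,-0.4,0],0.05],[[-0.3,-0.4,0],0.1],[[-0.3,-0.4,0],0.15],[[-0.3,-0.4,0],0.15]]'

```text
t: 18.85
eef_pos: [596.3, -14.0, 214.6]
tcp_rot: [-3.141, -0.0, 0.685]
ft_force: [-3.1, 1.3, 1.7]
opening: 0.127
grip_force: 30.0
```

```bash
python3 av.py
```

```text
19.05 [-3.141 -0.     0.684] [596.3 -14.1 214.6] M [ 0.23   0.668 -0.006 -3.377  1.47   1.628] sd 0.058
```

Emit:
jog_arm --motion '[[[0,0,0],0.05],[[0,0,0],0.1],[[0,0,0],0.1]]'

```text
t: 19.35
eef_pos: [596.3, -14.0, 214.6]
tcp_rot: [-3.141, -0.0, 0.582]
ft_force: [-3.2, 3.2, 1.5]
opening: 0.121
grip_force: 30.0
```

```bash
python3 av.py
```

```text
19.55 [-3.141 -0.     0.583] [596.3 -14.1 214.6] M [ 0.462  0.772 -0.044 -3.469  3.285  1.787] sd 0.028
```

Emit:
jog_arm --motion '[[[0,0,0],0.05],[[0,0,0],0.1],[[0,0,0],0.1]]'

```text
t: 19.85
eef_pos: [596.3, -14.0, 214.6]
tcp_rot: [-3.141, -0.0, 0.481]
ft_force: [-3.7, 4.7, 1.7]
opening: 0.123
grip_force: 30.0
```

```bash
python3 av.py
```

```text
20.05 [-3.141 -0.     0.483] [596.2 -14.  214.6] M [ 0.626  0.81  -0.007 -3.811  3.861  1.456] sd 0.015
```

Emit:
jog_arm --motion '[[[0,0,0],0.05],[[0,0,0],0.1],[[0,0,0],0.1]]'

```text
t: 20.35
eef_pos: [596.2, -14.0, 214.6]
tcp_rot: [-3.141, 0.0, 0.382]
ft_force: [-3.4, 3.6, 1.1]
opening: 0.125
grip_force: 30.1
```

```bash
python3 av.py
```

```text
20.55 [-3.141  0.     0.384] [596.2 -13.9 214.6] M [ 0.664  0.798  0.384 -3.912  4.057  2.048] sd 0.034
```

The stop was reached: torque jumped to 0.38 N m after about 1.15 rad. Releasing and lifting.

Emit:
jog_arm --motion '[[[0,0,0],0],[[0,0,0],0],[[0,0,0],0],[[0,0,0],0],[[0,0,0],0]]' --grip 0

```text
t: 21.05
eef_pos: [596.4, -14.3, 214.6]
tcp_rot: [3.141, -0.0, 0.382]
ft_force: [0.2, 0.2, 0.5]
opening: 0.49
grip_force: 0.0
```

Emit:
jog_arm --motion '[[[0,0,0],0],[[0,0,0],0],[[0,0,-25],0],[[0,0,-50],0],[[0,0,-60],0]]'

```text
t: 21.55
eef_pos: [596.9, -14.2, 276.7]
tcp_rot: [3.14, -0.003, 0.382]
ft_force: [0.6, -0.4, 0.2]
opening: 0.909
grip_force: 0.0
```

Emit:
jog_arm --motion '[[[-43,-17,0],0],[[-86,-34,0],0],[[-129,-51,0],0],[[-172,-68,0],0],[[-172,-68,0],0]]'

```text
t: 22.05
eef_pos: [406.6, -14.6, 274.3]
tcp_rot: [-3.14, 0.002, 0.382]
ft_force: [0.1, 0.4, -0.2]
opening: 1.001
grip_force: 0.0
```

```bash
python3 st.py; python3 - <<'E'
from h import *
P={n:read_camera(n) for n in("scene","top")}
c=np.zeros((400,800,3),np.uint8)
for k,(n,u,v) in enumerate((("top",288,177),("scene",259,224))):
    c[:,400*k:400*k+400]=cv2.resize(P[n]["img"][v-12:v+13,u-12:u+13],(400,400),interpolation=cv2.INTER_CUBIC)
cv2.imwrite("pics/z4.png",c);cv2.imwrite("pics/s4.png",P["scene"]["img"])
E
```

```text
{'t': 22.05, 'joints': [-0.199, 0.134, 2.004, -0.0, 1.006, 0.991], 'eef_pos': [406.616, -14.607, 274.325], 'tcp_rot': [-3.14, 0.002, 0.382], 'ft_force': [0.088, 0.382, -0.218], 'moment': [-0.099, 0.122, -0.001], 'opening': 1.001, 'grip_force': 0.0}
```

View pics/z4.png

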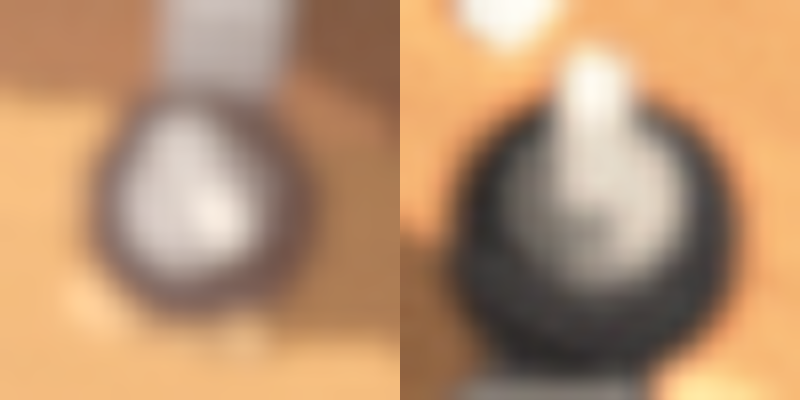

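View pics/s4.png

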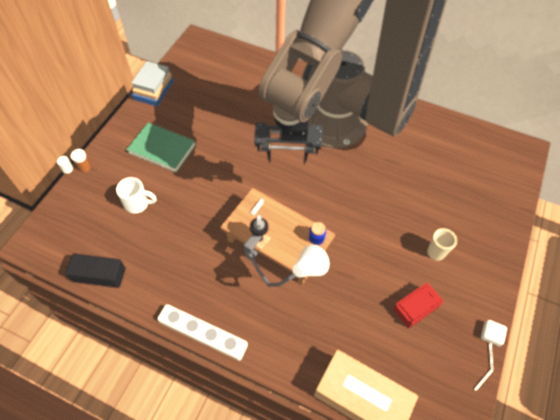

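The bar at scene (259,221) has turned about 65° clockwise, and the jar, clipper, mug, book, box and holder are all where they were. Handing in.

```bash
python3 -c "from h import *; print(job_done())"
```

```text
the job is handed in; nothing more can be done
None
```

I tightened the collar to about 22 N, estimated from the turning torque, then turned the dimmer clockwise to its stop and let go; nothing else looks moved, and the job is handed in at about 22 s.

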